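Turn the job box over and scan its label

TASK

The small wooden job box has arrived upside down, with its code label against the bench: turn it over and set it down gently, label up, near the middle of the white tile. Then take the code reader from its stand and hold it steady, pointing straight down at the middle of the label from 5 to 10 cm above it, for more than a second and without touching the box. Put the reader back in its stand nose down, leave the box on the tile, and leave the dish, the tin and the steel block alone.

Things in the scene. Friction and masses are not known exactly. Their poses are not given: they have to be found in the camera images.
- box_mid (a point): centre of the job box: a closed brown wooden box 60 x 46 x 48 mm (its x, y, z), about 140 g, loose, with a fine black seam round it 16 mm from the label face. It starts on the bench with the label face down (only four small black felt dots, on the plain face, are seen from above). Its z axis points from the label face to the plain face, so z points up at the start and must point down at the end
- code (a point): centre of the label on the box's 60 x 46 mm label face: white paper 30 mm square with a black dot code 24 mm square, 24 mm from the box's centre. Its z axis points out of the label, away from the box (straight down at the start)
- tile_top (a point): centre of the top face of the white ceramic tile, 150 x 150 mm, 12 mm thick, fixed flat on the bench; x and y along its edges, z up
- reader_mid (a point): mid-height of the code reader: a straight wand 150 mm long, about 130 g, loose, standing nose down in its stand. Its z axis runs from nose to tail (up while it stands). The tail 100 mm are a square grey handle 28 x 28 mm (sides along its x and y), from 25 mm below this point to its top, 75 mm above it; the nose 50 mm are a round black barrel 32 mm in diameter
- reader_window (a point): the reading window: centre of the reader's nose face, 75 mm from its mid-point. Its z axis points out of the nose, along the line of sight (straight down while it stands)
- stand_floor (a point): centre of the inner floor of the reader's stand, on which the reader's nose rests: a fixed upright aluminium tube on a round steel foot (90 mm across, 5 mm high); the tube is 40 mm wide inside, 48 mm outside, and its rim is 50 mm above this point, 55 mm above the bench. z up
- dish: bystander: small white bowl, 68 mm across, 22 mm high, beyond the tile; origin under its centre
- tin: bystander: round brass tin, 50 mm across, 24 mm high, beyond the tile; origin under its centre
- pad: bystander: flat steel bench block, 85 x 75 x 18 mm, beyond the tile; origin under its centre
Not all that is in view belongs to the job. Of the things like the part that bears box_mid, leave any that is blue or yellow; of the rest the larger one is meant.

How it is judged:
By the outcome, as a careful person would: the job done as asked, in the order asked, and still so for the second after the job is handed in, with the robot touching nothing.
It also fails if it takes over 72 s, if anything falls off the work surface, if the arm or the gripper's body presses on something with over 40 N, if the wrist force passes 120 N, or if a joint passes its speed limit or range.

ROBOT

A 7-joint arm with a two-finger parallel gripper is mounted at the origin on the work surface. World frame = base frame: x ahead of the robot, y to its left, z up, the work surface at z = 0. Lengths are in m, angles in rad, forces in N, time in s.
With the tool pointing down it reaches from about 0.4 to 0.9 m from the base axis. Payload 5.5 kg.
Tool frame: the origin (TCP) lies on the centre line of the jaws, within the pads' length; the fingertips stand 14 mm ahead of it and the grasp point (between the pads) lies 5 mm behind it; z points along the fingers, y is the line along which they close (so a half turn about z gives the same grasp; the last joint's range is limited). The gripper opens to 85 mm and grips with 20 to 120 N. Pads are 22 mm wide; open, the fingers measure 114 mm over their backs; the gripper's body (76 mm by 85 mm) begins 54 mm behind the grasp point. The pads swing forward as they close: fully open they stand 13 mm farther back than shut.
Start: joints at [-0.894, 0.501, -0.427, 1.55, 0.221, 1.138, -0.21], TCP at [0.261, 0.595, 0.208] pointing down, gripper open.
Joint ranges: [-2.88, 2.88], [-0.31, 2.03], [-1.54, 1.56], [0.2, 2.42], [-1.41, 4.55], [0.19, 2.02], [-2.57, 2.57]. Speed limits (rad/s): [2.57, 2.57, 3.14, 3.14, 3.14, 3.14, 3.14].

INTERFACE

Orientations are given as a rotation vector (axis times angle).
In Python, from plant import r, imaging, order gives the robot as it stands. The module is installed in compiled form; this text tells all that it offers.
- The arm moves only by the tool apply_moves, never from a script. Its argument "targets" is a list of rows, each an object with "hand": the gripper's target within -1 to 1 (fully open at 1, half-way at 0, shut at -1); "translation": the shift along the tool's x, y, z scaled (see below), a list of three; "angular": the turn, a rotation vector about the tool's x, y, z scaled (see below), a list of three. In form: [{"hand": hand, "translation": [x, y, z], "angular": [ax, ay, az]}, ...]. A call has 1 to 10 rows; each row shifts and turns the commanded pose from where the row before left it, along the tool's axes as they then stand; what a row does not reach is not made up. The controller multiplies each number of a shift by 800 mm and each number of a turn by 120 degrees. A row lasts 1/10 s, in which the tool goes at most 50 mm and 8.59 degrees, less where a joint would pass 70% of its speed; a pose out of reach is approached as far as the arm can. A call with a number of a shift or a turn outside -1 to 1 is refused whole. A call with a gripper value outside its range is refused whole. The fingers move at their own pace and stop on an object; "grip_force" is the grip in N (left out, the last holds). Time passes only in rows, so rows that do not move let the fingers close. It gives the time, the measured TCP pose, the force, the opening and the grip force at its end, in the units of the state.
- r.get_obs(): the state, without advancing time (a new reading comes with each control period).
- imaging.snapshot(name): name is "scene" or "side" or "wrist"; returns the picture (384x512x3 uint8, red, green, blue); there is no depth.
- imaging.camera_info(name): a dict with "K" (3x3 intrinsics, pixels), "pose" (4x4, takes a point from camera to world coordinates); the wrist camera has in their place "mount" (4x4, takes a point from camera to tool coordinates, whose origin is the TCP and whose axes are the flange's). Camera axes: x right, y up, looking along -z (the intrinsics and any distortion apply to the point x, -y, -z); pixel columns grow to the right and rows downward; lengths in m; the calibration is good to about 2 mm. A picture is of the moment at which its call begins: read the wrist's pose just before it. camera_info takes no time and is no camera call.
- order.close_job(): hands the job in; it is judged then, once.
The state is a dict: "t": time; "joint_pos": joint angles; "joint_vel": joint speeds; "effort": joint torques, N m; "eef_pos": TCP position; "orientation": TCP orientation; "wrist_force": force on the tool from outside, world axes, zero at the start; "ft_torque": the same for the moment, N m; "grip_width": finger opening in m; "grasp_force": force on a finger pad.
Only numpy, scipy, OpenCV 4.12 (cv2) and the standard library are available. Lean on these libraries where they do the work, as an engineer would, in place of code of your own. Each camera call takes 0.05 s, during which the arm holds its last target. There are 200 camera calls.

## Working session

There is one attempt and no reset: what is moved stays moved. The work goes in short steps, Python scripts to look and compute and a tool call to move; the robot and the scene stay as the last step left them, time stands still between calls to the robot, and variables do not carry over. Pictures are saved under pics/ and viewed, at most 10 in all, crops included, and the job is handed in when it is done.

Besides the shell and the picture viewer there is one more tool, called by a JSON object that holds its "name" and its "arguments". apply_moves: Moves the arm, as the interface text tells. Shifts and turns lie within -1 to 1; 1 stands for 800 mm of shift or 120 degrees of turn. Its arguments: {"type":"object","properties":{"targets":{"type":"array"},"grip_force":{"type":"number"}},"required":["targets"]}

```bash
mkdir -p pics; ls; python3 - <<'E'
from plant import r, imaging, order
import cv2,numpy as np
o=r.get_obs()
print({k:np.round(v,4) for k,v in o.items()})
for n in ["scene","side","wrist"]:
    c=imaging.camera_info(n); print(n,{k:np.round(v,4).tolist() if not isinstance(v,str) else v for k,v in c.items()})
    im=imaging.snapshot(n); cv2.imwrite(f"pics/{n}0.png",im[:,:,::-1])
E
```

```text
pics
{'t': np.float64(0.0), 'joint_pos': array([-0.8938,  0.5019, -0.4268,  1.5515,  0.2208,  1.1383, -0.2103]), 'joint_vel': array([-0.0007,  0.0007,  0.001 ,  0.0005,  0.0013,  0.0021, -0.0009]), 'effort': array([ 1.10000e-03, -5.69541e+01, -5.81590e+00, -2.80934e+01,
        1.06000e-02,  1.23000e-02, -0.00000e+00]), 'eef_pos': array([0.2611, 0.5944, 0.2072]), 'orientation': array([-6.4520e-01, -3.0742e+00,  3.0000e-03]), 'wrist_force': array([-0.0013, -0.0043,  0.4301]), 'ft_torque': array([-0.027 ,  0.0651, -0.0188]), 'grasp_force': np.float64(0.0), 'grip_width': np.float64(0.0851)}
scene {'K': [[480.4231, 0.0, 262.1943], [0.0, 480.4231, 191.8851], [0.0, 0.0, 1.0]], 'pose': [[-0.2586, -0.5449, 0.7977, 1.5258], [0.9658, -0.1318, 0.2231, 0.2318], [-0.0164, 0.8281, 0.5603, 0.7638], [0.0, 0.0, 0.0, 1.0]]}
side {'K': [[453.1046, 0.0, 255.6308], [0.0, 453.1046, 190.8575], [0.0, 0.0, 1.0]], 'pose': [[0.9945, 0.0707, -0.0778, 0.512], [-0.1027, 0.494, -0.8634, -0.999], [-0.0226, 0.8666, 0.4985, 0.62], [0.0, 0.0, 0.0, 1.0]]}
wrist {'K': [[283.105, 0.0, 255.4712], [0.0, 283.105, 188.1728], [0.0, 0.0, 1.0]], 'mount': [[0.0004, 0.9635, 0.2676, 0.0689], [1.0, -0.0002, -0.001, 0.0006], [-0.0009, 0.2676, -0.9635, -0.1659], [0.0, 0.0, 0.0, 1.0]]}
```

View pics/scene0.png

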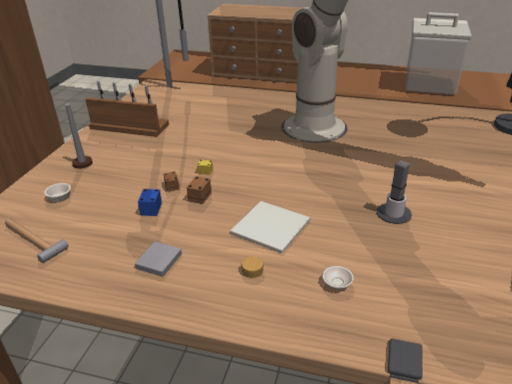

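View pics/side0.png

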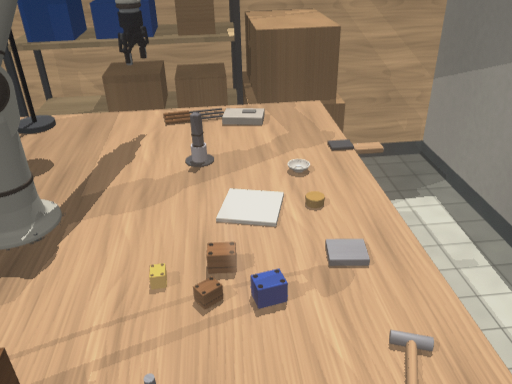

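The larger brown box is the job box, at scene (199,189) / side (221,257). The tile is at scene (270,226), and the reader at scene (398,190) / side (198,140). The smaller brown, blue and yellow blocks are decoys. Next I'll zoom in for accurate corners.

```bash
python3 - <<'E'
import cv2,numpy as np
s=cv2.imread("pics/scene0.png");d=cv2.imread("pics/side0.png")
def crop(im,x,y,w,h,k):
    c=cv2.resize(im[y:y+h,x:x+w],None,fx=k,fy=k,interpolation=cv2.INTER_CUBIC)
    for i in range(0,w,10):
        cv2.line(c,(i*k,0),(i*k,6 if i%50 else 14),(0,0,255),1)
    for j in range(0,h,10): cv2.line(c,(0,j*k),(6,j*k),(0,0,255),1)
    return c
a=np.hstack([crop(s,160,155,66,50,6),crop(d,180,230,66,50,6)])
b=np.hstack([crop(s,360,150,66,50*3//2,6),crop(d,170,100,66,75,6)])
cv2.imwrite("pics/z1.png",np.vstack([a[:,:],b])[:600,:800])
print(a.shape,b.shape)
E
```

```text
(300, 792, 3) (450, 792, 3)
```

View pics/z1.png

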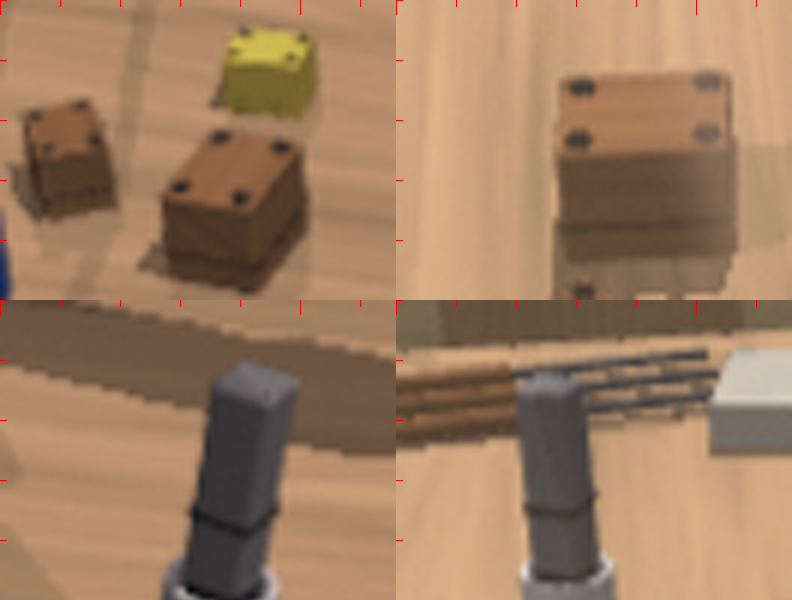

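```bash
cat > h.py <<'E'
import cv2,numpy as np
from scipy.spatial.transform import Rotation as R
from plant import r, imaging
def cam(n,obs=None):
    c=imaging.camera_info(n)
    if 'pose' in c: P=np.array(c['pose'])
    else:
        T=np.eye(4);T[:3,:3]=R.from_rotvec(obs['orientation']).as_matrix();T[:3,3]=obs['eef_pos'];P=T@np.array(c['mount'])
    return np.array(c['K']),P
def ray(KP,px):
    K,P=KP;v=np.linalg.solve(K,[px[0],px[1],1]);v=P[:3,:3]@(v*[1,-1,-1]);return P[:3,3],v/np.linalg.norm(v)
def tri(obs): # [(KP,px),...]
    A=np.zeros((3,3));b=np.zeros(3);L=[ray(*o) for o in obs]
    for o,d in L: M=np.eye(3)-np.outer(d,d);A+=M;b+=M@o
    X=np.linalg.solve(A,b);return X,max(np.linalg.norm((np.eye(3)-np.outer(d,d))@(X-o)) for o,d in L)
def onz(KP,px,z):
    o,d=ray(KP,px);return o+d*(z-o[2])/d[2]
def proj(KP,X):
    K,P=KP;p=P[:3,:3].T@(np.array(X)-P[:3,3])*[1,-1,-1];p=K@p;return p[:2]/p[2]
E
python3 - <<'E'
from h import *
np.set_printoptions(precision=4,suppress=True)
S=cam("scene");D=cam("side")
f=lambda x,y:(160+x/6,155+y/6); g=lambda x,y:(180+(x-396)/6,230+y/6)
sc=[(221,137),(281,147),(240,198),(180,186)]; sd=[(578,139),(582,87),(707,81),(706,133)]
P=[]
for a,b in zip(sc,sd):
    X,e=tri([(S,f(*a)),(D,g(*b))]);P.append(X);print("dot",X,round(e,4))
P=np.array(P);print("boxtop",P.mean(0),np.linalg.norm(P-np.roll(P,1,0),axis=1), "edgeAD yaw",np.degrees(np.arctan2(*(P[3]+P[2]-P[0]-P[1])[[1,0]])))
X,e=tri([(S,(360+254/6,150+83/6)),(D,(170+(550-396)/6,100+84/6))]);print("reader top",X,e)
def tile(n,c):
    im=cv2.imread(f"pics/{n}0.png");m=((im.min(2)>165)&(im.max(2).astype(int)-im.min(2)<40)).astype(np.uint8)
    cs,_=cv2.findContours(m,cv2.RETR_EXTERNAL,cv2.CHAIN_APPROX_NONE)
    k=[q for q in cs if cv2.pointPolygonTest(q,c,False)>0][0];return cv2.approxPolyDP(k,6,True)[:,0].astype(float)
a=tile("scene",(270,226));b=tile("side",(252,207));print(a.tolist(),b.tolist())
for n,KP,q in(("s",S,a),("d",D,b)):
    W=np.array([onz(KP,p,.012) for p in q]);print(W.tolist(),W.mean(0))
E
```

```text
dot [ 0.4825 -0.2489  0.0476] 0.0006
dot [ 0.4842 -0.2187  0.0474] 0.0008
dot [ 0.5284 -0.2217  0.0475] 0.0005
dot [ 0.5262 -0.2516  0.0478] 0.0006
boxtop [ 0.5053 -0.2352  0.0476] [0.0438 0.0302 0.0442 0.03  ] edgeAD yaw -3.714713387410514
reader top [0.4557 0.292  0.1521] 0.0004770407604919531
[[231.0, 229.0], [282.0, 249.0], [308.0, 217.0], [261.0, 201.0]] [[216.0, 217.0], [275.0, 222.0], [282.0, 192.0], [230.0, 188.0]]
[[0.6347296078423449, -0.10059375966713319, 0.01200000000000001], [0.6782251679618092, 0.040797826085145844, 0.01200000000000001], [0.5397476124664307, 0.07768797843082054, 0.01200000000000001], [0.4991264199102521, -0.05917108030493179, 0.01200000000000001]] [ 0.588  -0.0103  0.012 ]
[[0.49731723429184244, -0.060289862526730076, 0.01200000000000001], [0.63762364326234, -0.10176168717026401, 0.01200000000000001], [0.6761646556567138, 0.0378499621080115, 0.01200000000000001], [0.5392597327639012, 0.07941265272055231, 0.01200000000000001]] [ 0.5876 -0.0112  0.012 ]
```

```bash
cat >> h.py <<'E'
def plan(p0,R0,way,hand=1,vmax=.05,wmax=8.5):
    """way: list of (pos,Rmat); prints rows (tool-frame, scaled)"""
    n=0
    for p1,R1 in way:
        rv=(R.from_matrix(R0.T@R1)).as_rotvec();d=np.array(p1)-p0
        N=int(np.ceil(max(np.linalg.norm(d)/vmax,np.degrees(np.linalg.norm(rv))/wmax,1)-1e-6))
        print(f"-- {N} rows, turn each {np.round(np.degrees(rv)/N/120,4).tolist()}, total deg {np.round(np.degrees(rv),1).tolist()}")
        sh=[]
        for k in range(N):
            Rk=R0@R.from_rotvec(rv*k/N).as_matrix()
            sh.append(np.round(Rk.T@d/N/.8,4).tolist())
        print(sh if np.linalg.norm(rv)>.02 else sh[:1])
        p0,R0=np.array(p1),R1
def now():
    o=r.get_obs();return o,o['eef_pos'],R.from_rotvec(o['orientation']).as_matrix()
def tool(zdir,ydir):
    z=np.array(zdir,float);z/=np.linalg.norm(z);y=np.array(ydir,float);y-=z*(y@z);y/=np.linalg.norm(y)
    return np.c_[np.cross(y,z),y,z]
E
python3 - <<'E'
from h import *
np.set_printoptions(precision=4,suppress=True)
S=cam("scene")
q=np.array([onz(S,(360+x/6,150+(y-300)/6),.153)[:2] for x,y in[(240,362),(299,380),(265,405),(212,383)]]);print(q,np.linalg.norm(q-np.roll(q,1,0),axis=1),np.degrees(np.arctan2(*(q[2]+q[3]-q[0]-q[1])[::-1])))
for n,p,z in(("yellow",(205,163),.03),("small",(171,179),.03),("blue",(150,198),.04)):print(n,onz(S,p,z))
o,p,R0=now();print(R0)
y=np.array([np.cos(np.radians(-30)),np.sin(np.radians(-30)),0])
plan(p,R0,[((.42,.29,.30),R0)])
E
```

```text
[[0.4403 0.286 ]
 [0.4496 0.3098]
 [0.4731 0.2968]
 [0.4603 0.2755]] [0.0226 0.0256 0.0268 0.0249] -28.482010290464927
yellow [ 0.3722 -0.2673  0.03  ]
small [ 0.4792 -0.3304  0.03  ]
blue [ 0.5937 -0.3386  0.04  ]
[[-0.9156  0.4021 -0.0007]
 [ 0.4021  0.9156 -0.0014]
 [ 0.     -0.0015 -1.    ]]
-- 8 rows, turn each [0.0, 0.0, 0.0], total deg [0.0, 0.0, 0.0]
[[-0.0419, -0.0336, -0.0144]]
```

{"name": "apply_moves", "arguments": {"targets": [{"hand": 1, "translation": [-0.046, -0.032, -0.0115], "angular": [0, 0, 0]}, {"hand": 1, "translation": [-0.046, -0.032, -0.0115], "angular": [0, 0, 0]}, {"hand": 1, "translation": [-0.046, -0.032, -0.0115], "angular": [0, 0, 0]}, {"hand": 1, "translation": [-0.046, -0.032, -0.0115], "angular": [0, 0, 0]}, {"hand": 1, "translation": [-0.046, -0.032, -0.0115], "angular": [0, 0, 0]}, {"hand": 1, "translation": [-0.046, -0.032, -0.0115], "angular": [0, 0, 0]}, {"hand": 1, "translation": [-0.046, -0.032, -0.0115], "angular": [0, 0, 0]}, {"hand": 1, "translation": [-0.046, -0.032, -0.0115], "angular": [0, 0, 0]}, {"hand": 1, "translation": [0, 0, 0], "angular": [0, 0, 0]}, {"hand": 1, "translation": [0, 0, 0], "angular": [0, 0, 0]}]}}

```text
t: 1.15
eef_pos: [0.4492, 0.2881, 0.282]
orientation: [0.651, 3.073, 0.0]
wrist_force: [-0.3, 0.2, -0.4]
grip_width: 0.0854
grasp_force: 0.0
```

```bash
python3 - <<'E'
from h import *
np.set_printoptions(precision=4,suppress=True)
o,p,R0=now();im=imaging.snapshot("wrist");cv2.imwrite("pics/w1.png",im[:,:,::-1])
np.savez("w1.npz",p=p,o=o['orientation'],q=o['joint_pos'])
print(p,R0,o['joint_pos'],o['t'])
print(proj(cam("wrist",o),(.4557,.292,.153)),proj(cam("wrist",o),(.4557,.292,.055)))
E
```

```text
[0.4492 0.2881 0.282 ] [[-0.9142  0.4052  0.0001]
 [ 0.4052  0.9142  0.0001]
 [-0.0001  0.0002 -1.    ]] [-0.3449  0.2089 -0.3198  1.757   0.0704  1.1866  0.469 ] 1.15
[260.3888 180.349 ] [259.1429 163.5501]
```

View pics/w1.png

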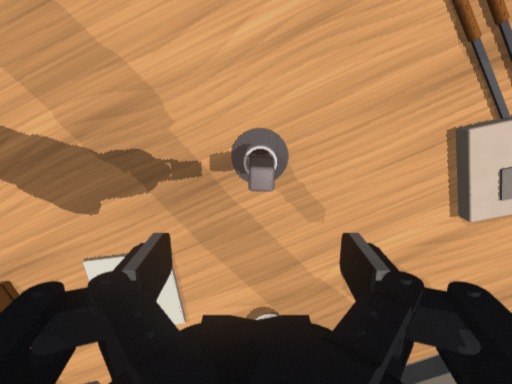

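The reader's top is at about (262,179) in the wrist view, against a prediction of (260,180). So the triangulation is good, and the handle is nearly square to the tool. Now to the box, turning the tool and leaning it 45°.

{"name": "apply_moves", "arguments": {"targets": [{"hand": 1, "translation": [-0.028, -0.046, 0.0125], "angular": [0, 0, 0]}, {"hand": 1, "translation": [-0.028, -0.046, 0.0125], "angular": [0, 0, 0]}, {"hand": 1, "translation": [-0.028, -0.046, 0.0125], "angular": [0, 0, 0]}, {"hand": 1, "translation": [-0.028, -0.046, 0.0125], "angular": [0, 0, 0]}, {"hand": 1, "translation": [-0.028, -0.046, 0.0125], "angular": [0, 0, 0]}, {"hand": 1, "translation": [-0.028, -0.046, 0.0125], "angular": [0, 0, 0]}, {"hand": 1, "translation": [-0.028, -0.046, 0.0125], "angular": [0, 0, 0]}, {"hand": 1, "translation": [-0.028, -0.046, 0.0125], "angular": [0, 0, 0]}, {"hand": 1, "translation": [-0.028, -0.046, 0.0125], "angular": [0, 0, 0]}, {"hand": 1, "translation": [-0.028, -0.046, 0.0125], "angular": [0, 0, 0]}]}}

```text
t: 2.2
eef_pos: [0.5061, -0.1368, 0.1811]
orientation: [-0.639, -3.075, -0.001]
wrist_force: [1.0, 0.1, -0.8]
grip_width: 0.0853
grasp_force: 0.0
```

{"name": "apply_moves", "arguments": {"targets": [{"hand": 1, "translation": [0, 0, 0], "angular": [0, 0, 0.058]}, {"hand": 1, "translation": [0, 0, 0], "angular": [0, 0, 0.058]}, {"hand": 1, "translation": [0, 0, 0], "angular": [0, 0, 0.058]}, {"hand": 1, "translation": [0, 0, 0], "angular": [0, 0, 0.058]}, {"hand": 1, "translation": [0, 0, 0], "angular": [0, 0, 0.058]}, {"hand": 1, "translation": [0, 0, 0], "angular": [0, 0, 0.058]}, {"hand": 1, "translation": [0, 0, 0], "angular": [0, 0, 0.058]}, {"hand": 1, "translation": [0, 0, 0], "angular": [0, 0, 0.058]}, {"hand": 1, "translation": [0, 0, 0], "angular": [0, 0, 0.058]}, {"hand": 1, "translation": [0, 0, 0], "angular": [0, 0, 0.058]}]}}

```text
t: 3.2
eef_pos: [0.506, -0.1351, 0.1813]
orientation: [-2.285, -2.154, -0.0]
wrist_force: [0.2, -0.2, 0.1]
grip_width: 0.0854
grasp_force: 0.0
```

{"name": "apply_moves", "arguments": {"targets": [{"hand": 1, "translation": [0, 0, 0], "angular": [0, -0.0625, 0]}, {"hand": 1, "translation": [0, 0, 0], "angular": [0, -0.0625, 0]}, {"hand": 1, "translation": [0, 0, 0], "angular": [0, -0.0625, 0]}, {"hand": 1, "translation": [0, 0, 0], "angular": [0, -0.0625, 0]}, {"hand": 1, "translation": [0, 0, 0], "angular": [0, -0.0625, 0]}, {"hand": 1, "translation": [0, 0, 0], "angular": [0, -0.0625, 0]}, {"hand": 1, "translation": [0, 0, 0], "angular": [0, 0, 0]}, {"hand": 1, "translation": [0, 0, 0], "angular": [0, 0, 0]}]}}

```text
t: 4.0
eef_pos: [0.5057, -0.1356, 0.1807]
orientation: [1.814, 1.722, -0.753]
wrist_force: [1.0, -1.0, 0.8]
grip_width: 0.0852
grasp_force: 0.0
```

```bash
python3 - <<'E'
from h import *
np.set_printoptions(precision=4,suppress=True)
o,p,R0=now();im=imaging.snapshot("wrist");cv2.imwrite("pics/w2.png",im[:,:,::-1])
print(p,R0,o['joint_pos'],o['t'])
W=cam("wrist",o)
for a in [(.4825,-.2489,.048),(.4842,-.2187,.048),(.5284,-.2217,.048),(.5262,-.2516,.048)]: print(proj(W,a))
a=np.radians(-3.7);y=[np.cos(a),np.sin(a),0];x=[-np.sin(a),np.cos(a),0];c=.7071
Rg=tool([-c*x[0],-c*x[1],-c],y)
C=np.array([.5053,-.2352,.024])
plan(p,R0,[(C-.1*Rg[:,2],Rg),(C,Rg)])
E
```

```text
[ 0.5057 -0.1356  0.1807] [[ 0.0357  0.9986 -0.0396]
 [ 0.7071 -0.0532 -0.7051]
 [-0.7062 -0.0029 -0.708 ]] [-0.514   0.465   0.2631  1.9616  0.6971  1.128  -0.7515] 4.0
[242.1699 157.2073]
[241.1596 141.3173]
[280.6332 141.7819]
[278.2173 157.4795]
-- 2 rows, turn each [0.0014, -0.0003, 0.0024], total deg [0.3, -0.1, 0.6]
[[0.0252, 0.0037, 0.0508]]
-- 2 rows, turn each [0.0, 0.0, 0.0], total deg [0.0, 0.0, 0.0]
[[-0.0, 0.0, 0.0625]]
```

View pics/w2.png

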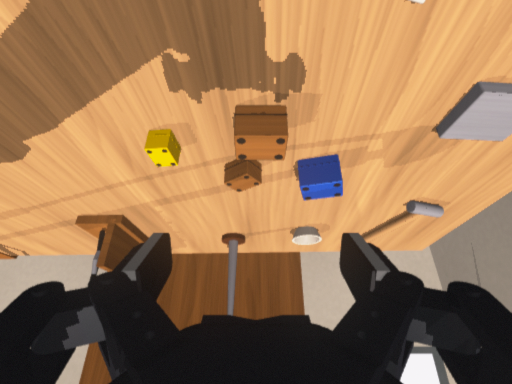

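The four dots are at (242,156), (241,141), (281,141) and (278,156), within about 1 px of the prediction. Now approaching and gripping.

{"name": "apply_moves", "arguments": {"targets": [{"hand": 1, "translation": [0.0252, 0.0037, 0.0508], "angular": [0.0014, 0, 0.0024]}, {"hand": 1, "translation": [0.0252, 0.0037, 0.0508], "angular": [0.0014, 0, 0.0024]}, {"hand": 1, "translation": [0, 0, 0.04], "angular": [0, 0, 0]}, {"hand": 1, "translation": [0, 0, 0.04], "angular": [0, 0, 0]}, {"hand": 1, "translation": [0, 0, 0.03], "angular": [0, 0, 0]}, {"hand": 1, "translation": [0, 0, 0.015], "angular": [0, 0, 0]}, {"hand": 1, "translation": [0, 0, 0], "angular": [0, 0, 0]}, {"hand": 1, "translation": [0, 0, 0], "angular": [0, 0, 0]}]}}

```text
t: 4.85
eef_pos: [0.506, -0.2375, 0.026]
orientation: [1.83, 1.703, -0.752]
wrist_force: [-0.6, 0.4, -0.7]
grip_width: 0.0855
grasp_force: 0.0
```

{"name": "apply_moves", "arguments": {"targets": [{"hand": 0.3, "translation": [0, 0, 0], "angular": [0, 0, 0]}, {"hand": 0, "translation": [0, 0, 0], "angular": [0, 0, 0]}, {"hand": -0.2, "translation": [0, 0, 0], "angular": [0, 0, 0]}, {"hand": -0.2, "translation": [0, 0, 0], "angular": [0, 0, 0]}, {"hand": -0.2, "translation": [0, 0, 0], "angular": [0, 0, 0]}], "grip_force": 40}}

```text
t: 5.35
eef_pos: [0.5065, -0.2363, 0.0263]
orientation: [1.827, 1.705, -0.752]
wrist_force: [-1.0, 3.9, 6.4]
grip_width: 0.0567
grasp_force: 40.8
```

{"name": "apply_moves", "arguments": {"targets": [{"hand": -0.2, "translation": [-0.022, 0, -0.022], "angular": [0, 0, 0]}, {"hand": -0.2, "translation": [-0.04, 0, -0.04], "angular": [0, 0, 0]}, {"hand": -0.2, "translation": [-0.04, 0, -0.04], "angular": [0, 0, 0]}, {"hand": -0.2, "translation": [0.0337, 0.0145, -0.0337], "angular": [0, 0, 0]}, {"hand": -0.2, "translation": [0.0337, 0.0145, -0.0337], "angular": [0, 0, 0]}, {"hand": -0.2, "translation": [0.0337, 0.0145, -0.0337], "angular": [0, 0, 0]}, {"hand": -0.2, "translation": [0.0337, 0.0145, -0.0337], "angular": [0, 0, 0]}, {"hand": -0.2, "translation": [0.0337, 0.0145, -0.0337], "angular": [0, 0, 0]}, {"hand": -0.2, "translation": [0.0337, 0.0145, -0.0337], "angular": [0, 0, 0]}, {"hand": -0.2, "translation": [0, 0, 0], "angular": [0, 0, 0]}]}}

```text
t: 6.35
eef_pos: [0.5926, -0.0044, 0.1391]
orientation: [1.823, 1.717, -0.743]
wrist_force: [-0.3, 1.2, -1.7]
grip_width: 0.0564
grasp_force: 43.1
```

{"name": "apply_moves", "arguments": {"targets": [{"hand": -0.2, "translation": [0, 0, 0], "angular": [0, 0.06, 0]}, {"hand": -0.2, "translation": [0, 0, 0], "angular": [0, 0.06, 0]}, {"hand": -0.2, "translation": [0, 0, 0], "angular": [0, 0.06, 0]}, {"hand": -0.2, "translation": [0, 0, 0], "angular": [0, 0.06, 0]}, {"hand": -0.2, "translation": [0, 0, 0], "angular": [0, 0.06, 0]}, {"hand": -0.2, "translation": [0, 0, 0], "angular": [0, 0.06, 0]}, {"hand": -0.2, "translation": [0, 0, 0], "angular": [0, 0.06, 0]}, {"hand": -0.2, "translation": [0, 0, 0], "angular": [0, 0.06, 0]}, {"hand": -0.2, "translation": [0, 0, 0], "angular": [0, 0.06, 0]}, {"hand": -0.2, "translation": [0, 0, 0], "angular": [0, 0.06, 0]}]}}

```text
t: 7.35
eef_pos: [0.5905, -0.0144, 0.1422]
orientation: [-2.03, -1.898, -0.498]
wrist_force: [0.1, 0.4, -3.0]
grip_width: 0.0563
grasp_force: 42.9
```

{"name": "apply_moves", "arguments": {"targets": [{"hand": -0.2, "translation": [0, 0, 0], "angular": [0, 0.06, 0]}, {"hand": -0.2, "translation": [0, 0, 0], "angular": [0, 0.06, 0]}, {"hand": -0.2, "translation": [0, 0, 0], "angular": [0, 0.03, 0]}, {"hand": -0.2, "translation": [0, 0, 0], "angular": [0, 0, 0]}, {"hand": -0.2, "translation": [0, 0, 0], "angular": [0, 0, 0]}]}}

```text
t: 7.85
eef_pos: [0.5898, -0.0139, 0.1406]
orientation: [-1.829, -1.709, -0.759]
wrist_force: [0.7, 1.4, -1.4]
grip_width: 0.0563
grasp_force: 43.0
```

```bash
python3 - <<'E'
from h import *
np.set_printoptions(precision=4,suppress=True)
o,p,R0=now();print(p,R0,o['joint_pos'],o['t'],o['grip_width'])
a=imaging.snapshot("scene");b=imaging.snapshot("side")
W=[cv2.resize(c[y:y+130,x:x+130,::-1],None,fx=3,fy=3,interpolation=cv2.INTER_CUBIC) for c,x,y in((a,205,130),(b,190,110))]
cv2.imwrite("pics/f1.png",np.hstack(W))
y=R0[:,1].copy();y[2]=0;y/=np.linalg.norm(y);x=np.array([-y[1],y[0],0]);Rg=tool([x[0],x[1],-1],y)
plan(p,R0,[((.588,-.013,.06),Rg),((.588,-.013,.036),Rg)])
E
```

```text
[ 0.5898 -0.0139  0.1406] [[ 0.047   0.9976  0.0502]
 [ 0.7063 -0.0687  0.7046]
 [ 0.7063  0.0023 -0.7079]] [ 0.6136  0.671  -0.268   1.706  -0.6375  1.1466  0.6903] 7.85 0.05633754166467576
-- 2 rows, turn each [0.0004, 0.0003, 0.0004], total deg [0.1, 0.1, 0.1]
[[-0.0352, -0.0013, 0.036]]
-- 1 rows, turn each [0.0, 0.0, 0.0], total deg [0.0, 0.0, 0.0]
[[-0.0212, 0.0, 0.0212]]
```

View pics/f1.png

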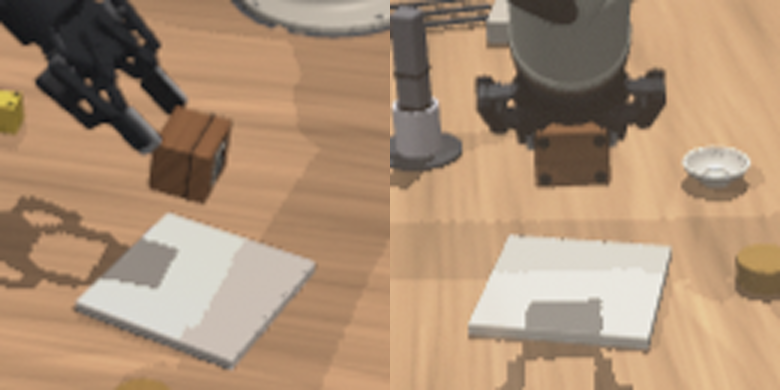

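The box is held level on its side: the plain dotted face looks toward −y and the label toward +y. Lowering it onto the tile.

{"name": "apply_moves", "arguments": {"targets": [{"hand": -0.2, "translation": [-0.0352, -0.001, 0.036], "angular": [0, 0, 0]}, {"hand": -0.2, "translation": [-0.0352, -0.001, 0.036], "angular": [0, 0, 0]}, {"hand": -0.2, "translation": [-0.01, 0, 0.01], "angular": [0, 0, 0]}, {"hand": -0.2, "translation": [-0.005, 0, 0.005], "angular": [0, 0, 0]}, {"hand": -0.2, "translation": [-0.002, 0, 0.002], "angular": [0, 0, 0]}, {"hand": -0.2, "translation": [0, 0, 0], "angular": [0, 0, 0]}]}}

```text
t: 8.55
eef_pos: [0.59, -0.013, 0.0426]
orientation: [-1.828, -1.711, -0.762]
wrist_force: [0.1, -0.2, -2.0]
grip_width: 0.0561
grasp_force: 43.2
```

{"name": "apply_moves", "arguments": {"targets": [{"hand": -0.2, "translation": [-0.0018, 0, 0.0018], "angular": [0, 0, 0]}, {"hand": -0.2, "translation": [-0.0018, 0, 0.0018], "angular": [0, 0, 0]}, {"hand": -0.2, "translation": [0, 0, 0], "angular": [0, 0, 0]}]}}

```text
t: 8.85
eef_pos: [0.5892, -0.0134, 0.0374]
orientation: [-1.829, -1.709, -0.761]
wrist_force: [-0.1, 0.8, -1.0]
grip_width: 0.0563
grasp_force: 43.2
```

{"name": "apply_moves", "arguments": {"targets": [{"hand": -0.2, "translation": [-0.0014, 0, 0.0014], "angular": [0, 0, 0]}, {"hand": -0.2, "translation": [0, 0, 0], "angular": [0, 0, 0]}]}}

```text
t: 9.05
eef_pos: [0.589, -0.0133, 0.0354]
orientation: [-1.829, -1.708, -0.761]
wrist_force: [1.0, -0.9, -0.5]
grip_width: 0.0564
grasp_force: 43.3
```

{"name": "apply_moves", "arguments": {"targets": [{"hand": -0.2, "translation": [-0.0011, 0, 0.0011], "angular": [0, 0, 0]}, {"hand": -0.2, "translation": [0, 0, 0], "angular": [0, 0, 0]}]}}

```text
t: 9.25
eef_pos: [0.5891, -0.0132, 0.0342]
orientation: [-1.828, -1.708, -0.761]
wrist_force: [0.1, -0.1, 0.3]
grip_width: 0.0561
grasp_force: 43.7
```

{"name": "apply_moves", "arguments": {"targets": [{"hand": -0.2, "translation": [-0.0009, 0, 0.0009], "angular": [0, 0, 0]}, {"hand": -0.2, "translation": [0, 0, 0], "angular": [0, 0, 0]}]}}

```text
t: 9.45
eef_pos: [0.5892, -0.0132, 0.0341]
orientation: [-1.828, -1.708, -0.762]
wrist_force: [-0.6, -2.9, 6.0]
grip_width: 0.0564
grasp_force: 45.0
```

{"name": "apply_moves", "arguments": {"targets": [{"hand": 0.5, "translation": [0, 0, 0], "angular": [0, 0, 0]}, {"hand": 1, "translation": [0, 0, 0], "angular": [0, 0, 0]}, {"hand": 1, "translation": [0, 0, 0], "angular": [0, 0, 0]}, {"hand": 1, "translation": [0, 0, 0], "angular": [0, 0, 0]}, {"hand": 1, "translation": [0, 0, -0.015], "angular": [0, 0, 0]}, {"hand": 1, "translation": [0, 0, -0.045], "angular": [0, 0, 0]}, {"hand": 1, "translation": [0, 0, -0.045], "angular": [0, 0, 0]}, {"hand": 1, "translation": [0, 0, -0.045], "angular": [0, 0, 0]}, {"hand": 1, "translation": [0, 0, 0], "angular": [0, 0, 0]}]}}

```text
t: 10.35
eef_pos: [0.585, -0.1051, 0.1212]
orientation: [-1.839, -1.712, -0.764]
wrist_force: [-0.4, -0.8, 0.2]
grip_width: 0.0852
grasp_force: 0.0
```

{"name": "apply_moves", "arguments": {"targets": [{"hand": 1, "translation": [0.0196, 0, 0.0013], "angular": [0, -0.0625, 0]}, {"hand": 1, "translation": [0.0196, 0, 0.0013], "angular": [0, -0.0625, 0]}, {"hand": 1, "translation": [0.0196, 0, 0.0013], "angular": [0, -0.0625, 0]}, {"hand": 1, "translation": [0.0196, 0, 0.0013], "angular": [0, -0.0625, 0]}, {"hand": 1, "translation": [0.0196, 0, 0.0013], "angular": [0, -0.0625, 0]}, {"hand": 1, "translation": [0.0196, 0, 0.0013], "angular": [0, -0.0625, 0]}, {"hand": 1, "translation": [0.0196, 0, 0.0013], "angular": [0, -0.0625, 0]}, {"hand": 1, "translation": [0.0196, 0, 0.0013], "angular": [0, -0.0625, 0]}, {"hand": 1, "translation": [0.0196, 0, 0.0013], "angular": [0, -0.0625, 0]}, {"hand": 1, "translation": [0.0196, 0, 0.0013], "angular": [0, -0.0625, 0]}]}}

```text
t: 11.35
eef_pos: [0.5936, 0.0487, 0.1386]
orientation: [1.994, 1.86, -0.531]
wrist_force: [0.2, 0.1, -0.5]
grip_width: 0.0856
grasp_force: 0.0
```

{"name": "apply_moves", "arguments": {"targets": [{"hand": 1, "translation": [0.0196, 0, 0.0013], "angular": [0, -0.0625, 0]}, {"hand": 1, "translation": [0.0196, 0, 0.0013], "angular": [0, -0.0625, 0]}, {"hand": 1, "translation": [0, 0, 0], "angular": [0, 0, 0]}, {"hand": 1, "translation": [0, 0, 0], "angular": [0, 0, 0]}]}}

```text
t: 11.75
eef_pos: [0.5929, 0.0731, 0.115]
orientation: [1.823, 1.709, -0.76]
wrist_force: [0.3, -1.2, 1.2]
grip_width: 0.0854
grasp_force: 0.0
```

```bash
python3 - <<'E'
from h import *
np.set_printoptions(precision=4,suppress=True)
o,p,R0=now();print(p,R0,o['joint_pos'],o['t'],o['grip_width'])
w=imaging.snapshot("wrist");b=imaging.snapshot("side")
cv2.imwrite("pics/f2.png",np.hstack([w[:300,100:412,::-1],cv2.resize(b[160:260,190:310,::-1],None,fx=3,fy=3,interpolation=cv2.INTER_CUBIC)]))
y=R0[:,1].copy();y[2]=0;y/=np.linalg.norm(y);x=np.array([-y[1],y[0],0]);Rg=tool([-x[0],-x[1],-1],y)
C=np.array([.5885,-.0112,.0355])
plan(p,R0,[(C-.1*Rg[:,2],Rg),(C,Rg)])
E
```

```text
[0.5929 0.0731 0.115 ] [[ 0.0447  0.9979 -0.0478]
 [ 0.704  -0.0654 -0.7072]
 [-0.7088 -0.002  -0.7054]] [-0.6489  0.7863  0.1473  1.5442  0.5434  1.3439 -0.8548] 11.75 0.0854070563096424
-- 1 rows, turn each [-0.0007, 0.0012, 0.0007], total deg [-0.1, 0.1, 0.1]
[[-0.0043, 0.0014, 0.0199]]
-- 2 rows, turn each [0.0, 0.0, 0.0], total deg [0.0, 0.0, 0.0]
[[0.0, -0.0, 0.0625]]
```

View pics/f2.png

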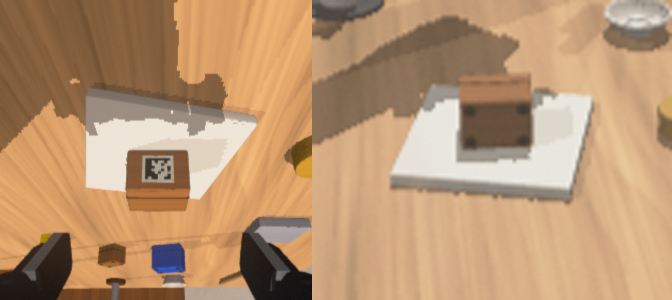

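The label faces +y (wrist pixel about (257,169)) and the box stands on its side on the tile. Checking its position from that pixel before the second grasp.

```bash
python3 - <<'E'
from h import *
o,p,R0=now();W=cam("wrist",o)
print(onz(W,(257.5,169),.035), proj(W,(.589,.0128,.035)))
D=cam("side")
# plain-face dots in side crop
for x,y in((467,112),(524,107),(524,146),(468,149)): 
    oo,d=ray(D,(190+(x-312)/3,160+y/3)); print(oo+d*(-.035-oo[1])/d[1])
E
```

```text
[0.59212914 0.00323268 0.035     ] [253.58437408 163.62676259]
[ 0.56382153 -0.035       0.04772198]
[ 0.61117246 -0.035       0.04857886]
[ 0.61051867 -0.035       0.01053149]
[ 0.56328923 -0.035       0.01167606]
```

```bash
python3 - <<'E'
from h import *
o,p,R0=now()
y=R0[:,1].copy();y[2]=0;y/=np.linalg.norm(y);x=np.array([-y[1],y[0],0]);Rg=tool([-x[0],-x[1],-1],y)
C=np.array([.589,-.0205,.0355])
plan(p,R0,[(C-.1*Rg[:,2],Rg),(C,Rg)])
E
```

```text
-- 1 rows, turn each [0.0016, -0.0001, -0.0016], total deg [0.2, -0.0, -0.2]
[[-0.0064, 0.0003, 0.0292]]
-- 2 rows, turn each [0.0, 0.0, 0.0], total deg [0.0, 0.0, 0.0]
[[0.0, 0.0, 0.0625]]
```

{"name": "apply_moves", "arguments": {"targets": [{"hand": 1, "translation": [-0.0064, 0.0003, 0.0292], "angular": [0, 0, 0]}, {"hand": 1, "translation": [0, 0, 0.04], "angular": [0, 0, 0]}, {"hand": 1, "translation": [0, 0, 0.04], "angular": [0, 0, 0]}, {"hand": 1, "translation": [0, 0, 0.03], "angular": [0, 0, 0]}, {"hand": 1, "translation": [0, 0, 0.015], "angular": [0, 0, 0]}, {"hand": 1, "translation": [0, 0, 0], "angular": [0, 0, 0]}, {"hand": 1, "translation": [0, 0, 0], "angular": [0, 0, 0]}]}}

```text
t: 12.55
eef_pos: [0.5899, -0.0186, 0.0358]
orientation: [1.831, 1.703, -0.751]
wrist_force: [0.1, -0.3, -0.2]
grip_width: 0.0849
grasp_force: 0.0
```

{"name": "apply_moves", "arguments": {"targets": [{"hand": 0.3, "translation": [0, 0, 0], "angular": [0, 0, 0]}, {"hand": 0, "translation": [0, 0, 0], "angular": [0, 0, 0]}, {"hand": -0.2, "translation": [0, 0, 0], "angular": [0, 0, 0]}, {"hand": -0.2, "translation": [0, 0, 0], "angular": [0, 0, 0]}, {"hand": -0.2, "translation": [0, 0, 0], "angular": [0, 0, 0]}]}}

```text
t: 13.05
eef_pos: [0.5896, -0.0173, 0.0353]
orientation: [1.828, 1.705, -0.752]
wrist_force: [-1.6, 1.6, 6.0]
grip_width: 0.0581
grasp_force: 41.8
```

{"name": "apply_moves", "arguments": {"targets": [{"hand": -0.2, "translation": [-0.02, 0, -0.02], "angular": [0, 0, 0]}, {"hand": -0.2, "translation": [-0.04, 0, -0.04], "angular": [0, 0, 0]}, {"hand": -0.2, "translation": [-0.03, 0, -0.03], "angular": [0, 0, 0]}, {"hand": -0.2, "translation": [0, 0, 0], "angular": [0, 0.0625, 0]}, {"hand": -0.2, "translation": [0, 0, 0], "angular": [0, 0.0625, 0]}, {"hand": -0.2, "translation": [0, 0, 0], "angular": [0, 0.0625, 0]}, {"hand": -0.2, "translation": [0, 0, 0], "angular": [0, 0.0625, 0]}, {"hand": -0.2, "translation": [0, 0, 0], "angular": [0, 0.0625, 0]}, {"hand": -0.2, "translation": [0, 0, 0], "angular": [0, 0.0625, 0]}, {"hand": -0.2, "translation": [0, 0, 0], "angular": [0, 0.0625, 0]}]}}

```text
t: 14.05
eef_pos: [0.5892, -0.0184, 0.1376]
orientation: [-2.228, -2.083, -0.158]
wrist_force: [-0.9, -0.3, -2.7]
grip_width: 0.058
grasp_force: 43.4
```

{"name": "apply_moves", "arguments": {"targets": [{"hand": -0.2, "translation": [0, 0, 0], "angular": [0, 0.0625, 0]}, {"hand": -0.2, "translation": [0, 0, 0], "angular": [0, 0.0625, 0]}, {"hand": -0.2, "translation": [0, 0, 0], "angular": [0, 0.0625, 0]}, {"hand": -0.2, "translation": [0, 0, 0], "angular": [0, 0.0625, 0]}, {"hand": -0.2, "translation": [0, 0, 0], "angular": [0, 0.0625, 0]}, {"hand": -0.2, "translation": [0, 0, 0], "angular": [0, 0, 0]}, {"hand": -0.2, "translation": [0, 0, 0], "angular": [0, 0, 0]}]}}

```text
t: 14.75
eef_pos: [0.588, -0.0193, 0.1351]
orientation: [-1.831, -1.707, -0.757]
wrist_force: [0.2, 0.5, -1.3]
grip_width: 0.0574
grasp_force: 43.6
```

```bash
python3 - <<'E'
from h import *
np.set_printoptions(precision=4,suppress=True)
o,p,R0=now();print(p,R0,o['joint_pos'],o['t'],o['grip_width'])
a=imaging.snapshot("scene");b=imaging.snapshot("side")
W=[cv2.resize(c[y:y+100,x:x+100,::-1],None,fx=4,fy=4,interpolation=cv2.INTER_CUBIC) for c,x,y in((a,220,150),(b,205,130))]
cv2.imwrite("pics/f3.png",np.hstack(W))
E
```

```text
[ 0.588  -0.0193  0.1351] [[ 0.049   0.9975  0.05  ]
 [ 0.7066 -0.07    0.7041]
 [ 0.7059  0.0008 -0.7083]] [ 0.6375  0.6826 -0.2896  1.7047 -0.6194  1.1385  0.6872] 14.75 0.05743105230304099
```

View pics/f3.png

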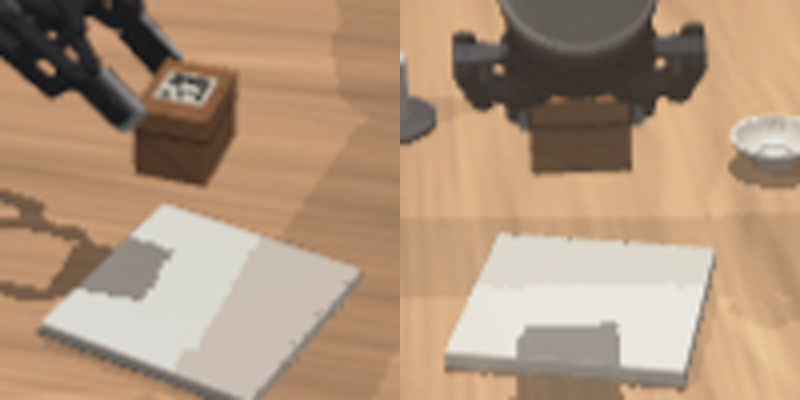

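Label up and level. The bottom +x,−y corner is at scene (254.3,193) / side (262.5,172.5). Triangulating it to find how far to lower and shift.

```bash
python3 - <<'E'
from h import *
np.set_printoptions(precision=4,suppress=True)
o,p,R0=now();S=cam("scene");D=cam("side")
X,e=tri([(S,(254.25,193)),(D,(262.5,172.5))]);print(X,e)
X2,e2=tri([(S,(220+207/4,150+185/4)),]) if 0 else (None,None)
C=X+R.from_euler('z',-4,degrees=True).apply([-.03,.023,.024]);off=C-p;print("C",C,"off",off)
for z in(.065,.045): print("TCP target",np.array([.588,-.011,.012+.024])-off)
T=np.array([.588,-.011,.036])-off
print("rel label", proj(S,C+[0,0,.024]))
plan(p,R0,[(T+[0,0,.02],R0),(T+[0,0,.004],R0),(T,R0)])
E
```

```text
[ 0.6156 -0.0428  0.1175] 0.0004368950403847063
C [ 0.5873 -0.0177  0.1415] off [-0.0017 -0.0013  0.0041]
TCP target [ 0.5897 -0.0097  0.0319]
TCP target [ 0.5897 -0.0097  0.0319]
rel label [267.0304 171.2913]
-- 2 rows, turn each [0.0, 0.0, 0.0], total deg [0.0, 0.0, 0.0]
[[-0.0347, -0.0001, 0.0408]]
-- 1 rows, turn each [0.0, 0.0, 0.0], total deg [0.0, 0.0, 0.0]
[[-0.0141, -0.0001, 0.0142]]
-- 1 rows, turn each [0.0, 0.0, 0.0], total deg [0.0, 0.0, 0.0]
[[-0.0035, -0.0, 0.0035]]
```

{"name": "apply_moves", "arguments": {"targets": [{"hand": -0.2, "translation": [-0.0347, 0, 0.0408], "angular": [0, 0, 0]}, {"hand": -0.2, "translation": [-0.0347, 0, 0.0408], "angular": [0, 0, 0]}, {"hand": -0.2, "translation": [-0.007, 0, 0.007], "angular": [0, 0, 0]}, {"hand": -0.2, "translation": [-0.004, 0, 0.004], "angular": [0, 0, 0]}, {"hand": -0.2, "translation": [0, 0, 0], "angular": [0, 0, 0]}, {"hand": -0.2, "translation": [0, 0, 0], "angular": [0, 0, 0]}]}}

```text
t: 15.45
eef_pos: [0.5908, -0.0122, 0.0404]
orientation: [-1.828, -1.712, -0.763]
wrist_force: [-0.2, -0.1, -1.5]
grip_width: 0.058
grasp_force: 43.8
```

{"name": "apply_moves", "arguments": {"targets": [{"hand": -0.2, "translation": [-0.0018, 0, 0.0018], "angular": [0, 0, 0]}, {"hand": -0.2, "translation": [0, 0, 0], "angular": [0, 0, 0]}]}}

```text
t: 15.65
eef_pos: [0.5898, -0.0126, 0.037]
orientation: [-1.829, -1.71, -0.761]
wrist_force: [0.3, 0.1, -1.9]
grip_width: 0.0582
grasp_force: 43.8
```

{"name": "apply_moves", "arguments": {"targets": [{"hand": -0.2, "translation": [-0.0012, 0, 0.0012], "angular": [0, 0, 0]}, {"hand": -0.2, "translation": [0, 0, 0], "angular": [0, 0, 0]}]}}

```text
t: 15.85
eef_pos: [0.5892, -0.0122, 0.0348]
orientation: [-1.829, -1.708, -0.76]
wrist_force: [-0.0, 0.4, -1.9]
grip_width: 0.0582
grasp_force: 43.8
```

{"name": "apply_moves", "arguments": {"targets": [{"hand": -0.2, "translation": [-0.0009, 0, 0.0009], "angular": [0, 0, 0]}, {"hand": -0.2, "translation": [0, 0, 0], "angular": [0, 0, 0]}]}}

```text
t: 16.05
eef_pos: [0.589, -0.0121, 0.0336]
orientation: [-1.828, -1.708, -0.76]
wrist_force: [0.0, -0.2, -2.5]
grip_width: 0.058
grasp_force: 43.8
```

{"name": "apply_moves", "arguments": {"targets": [{"hand": -0.2, "translation": [-0.0009, 0, 0.0009], "angular": [0, 0, 0]}, {"hand": -0.2, "translation": [0, 0, 0], "angular": [0, 0, 0]}]}}

```text
t: 16.25
eef_pos: [0.5891, -0.012, 0.0325]
orientation: [-1.828, -1.708, -0.76]
wrist_force: [-0.2, 0.4, -2.4]
grip_width: 0.0581
grasp_force: 43.8
```

{"name": "apply_moves", "arguments": {"targets": [{"hand": -0.2, "translation": [-0.0007, 0, 0.0007], "angular": [0, 0, 0]}, {"hand": -0.2, "translation": [0, 0, 0], "angular": [0, 0, 0]}]}}

```text
t: 16.45
eef_pos: [0.5892, -0.012, 0.0319]
orientation: [-1.828, -1.708, -0.76]
wrist_force: [-0.1, 0.3, -1.8]
grip_width: 0.0584
grasp_force: 43.8
```

{"name": "apply_moves", "arguments": {"targets": [{"hand": -0.2, "translation": [-0.0005, 0, 0.0005], "angular": [0, 0, 0]}, {"hand": -0.2, "translation": [0, 0, 0], "angular": [0, 0, 0]}]}}

```text
t: 16.65
eef_pos: [0.5893, -0.0121, 0.0315]
orientation: [-1.828, -1.708, -0.761]
wrist_force: [-0.1, -0.3, -0.6]
grip_width: 0.0578
grasp_force: 43.8
```

{"name": "apply_moves", "arguments": {"targets": [{"hand": -0.2, "translation": [-0.0005, 0, 0.0005], "angular": [0, 0, 0]}, {"hand": -0.2, "translation": [0, 0, 0], "angular": [0, 0, 0]}, {"hand": 0.5, "translation": [0, 0, 0], "angular": [0, 0, 0]}, {"hand": 1, "translation": [0, 0, 0], "angular": [0, 0, 0]}, {"hand": 1, "translation": [0, 0, 0], "angular": [0, 0, 0]}, {"hand": 1, "translation": [0, 0, 0], "angular": [0, 0, 0]}, {"hand": 1, "translation": [0, 0, 0], "angular": [0, 0, 0]}, {"hand": 1, "translation": [0, 0, 0], "angular": [0, 0, 0]}]}}

```text
t: 17.45
eef_pos: [0.5892, -0.012, 0.0308]
orientation: [-1.828, -1.708, -0.76]
wrist_force: [0.5, -0.3, -0.2]
grip_width: 0.0854
grasp_force: 0.0
```

{"name": "apply_moves", "arguments": {"targets": [{"hand": 1, "translation": [0, 0, -0.015], "angular": [0, 0, 0]}, {"hand": 1, "translation": [0, 0, -0.045], "angular": [0, 0, 0]}, {"hand": 1, "translation": [0, 0, -0.06], "angular": [0, 0, 0]}, {"hand": 1, "translation": [0.04, 0, -0.04], "angular": [0, 0, 0]}, {"hand": 1, "translation": [0.04, 0, -0.04], "angular": [0, 0, 0]}, {"hand": 1, "translation": [0, 0, 0], "angular": [0, -0.0625, 0]}, {"hand": 1, "translation": [0, 0, 0], "angular": [0, -0.0625, 0]}, {"hand": 1, "translation": [0, 0, 0], "angular": [0, -0.0625, 0]}, {"hand": 1, "translation": [0, 0, 0], "angular": [0, -0.0625, 0]}, {"hand": 1, "translation": [0, 0, 0], "angular": [0, -0.0625, 0]}]}}

```text
t: 18.45
eef_pos: [0.5848, -0.081, 0.1915]
orientation: [-2.237, -2.085, -0.148]
wrist_force: [-0.6, 0.8, -0.6]
grip_width: 0.0852
grasp_force: 0.0
```

{"name": "apply_moves", "arguments": {"targets": [{"hand": 1, "translation": [0, 0, 0], "angular": [0, -0.0625, 0]}, {"hand": 1, "translation": [0, 0, 0], "angular": [0, 0, 0]}, {"hand": 1, "translation": [0, 0, 0], "angular": [0, 0, 0]}]}}

```text
t: 18.75
eef_pos: [0.5842, -0.078, 0.19]
orientation: [2.292, 2.146, 0.005]
wrist_force: [0.5, -0.6, 0.3]
grip_width: 0.0854
grasp_force: 0.0
```

```bash
python3 - <<'E'
from h import *
np.set_printoptions(precision=4,suppress=True)
o,p,R0=now();print(p,R0,o['joint_pos'],o['t'])
w=imaging.snapshot("wrist");a=imaging.snapshot("scene");b=imaging.snapshot("side")
np.savez("f4.npz",w=w,a=a,b=b,p=p,o=o['orientation'])
cv2.imwrite("pics/f4.png",np.hstack([w[:300,80:432,::-1],cv2.resize(a[170:270,220:320,::-1],None,fx=3,fy=3,interpolation=cv2.INTER_CUBIC)]))
W=cam("wrist",o);print(proj(W,(.588,-.012,.06)))
E
```

```text
[ 0.5842 -0.078   0.19  ] [[ 0.0656  0.9978  0.0034]
 [ 0.9978 -0.0656  0.0011]
 [ 0.0013  0.0033 -1.    ]] [ 0.1539  0.3776 -0.0833  1.7398  0.0344  1.0224 -0.0071] 18.75
[255.3087 112.5973]
```

View pics/f4.png

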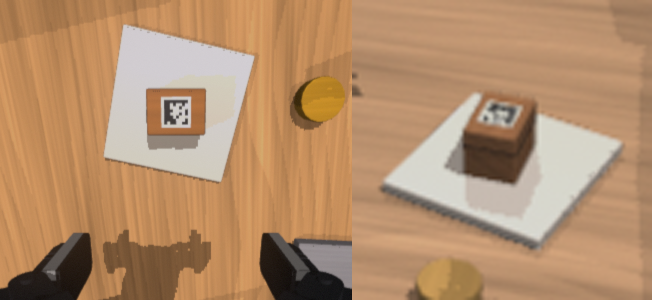

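The box sits label up near the tile middle, with the label centre at wrist pixel (256,112), as predicted. Now computing the label position and the reader's pose from the stored images.

```bash
python3 - <<'E'
from h import *
np.set_printoptions(precision=4,suppress=True)
f=np.load("f4.npz");W=cam("wrist",dict(orientation=f['o'],eef_pos=f['p']))
w=f['w'].astype(int);m=np.zeros(w.shape[:2],np.uint8);sub=w[95:130,232:282];m[95:130,232:282]=(sub.min(2)>150)
cs,_=cv2.findContours(m,cv2.RETR_EXTERNAL,cv2.CHAIN_APPROX_NONE);k=max(cs,key=cv2.contourArea);rc=cv2.minAreaRect(k);print("label",rc)
L=onz(W,rc[0],.060);print("L wrist",L);print("tri",tri([(W,rc[0]),(cam("scene"),(269.3,207.7))]))
g=np.load("w1.npz");W1=cam("wrist",dict(orientation=g['o'],eef_pos=g['p']))
im=cv2.imread("pics/w1.png");c=im[150:200,240:285].astype(int);gray=c.mean(2);sat=c.max(2)-c.min(2)
print(gray[8:45,8:40:1].astype(int)[::3,::2])
E
```

```text
label ((255.5, 112.0), (30.0, 29.0), 90.0)
L wrist [ 0.5882 -0.0114  0.06  ]
tri (array([ 0.5884, -0.0121,  0.0606]), np.float64(0.0006694048749814436))
[[ 92  51  59  60  61  60  59  61  61  59  60  53  60 182 188  83]
 [ 92  59  60  61  61  61  61  63  63  60  61  61  70 132 204  84]
 [ 74  60  60  62  62  60  62  61  60  63  61  63  66 129 201  84]
 [ 74  76  98 100  99  98  96  95  95  94  92  91  84 152 121  84]
 [113  96 128 131 132 134 135 135 136 137 139 126 131  97  83  85]
 [115  94 128 131 133 136 137 140 140 143 144 146 131  95  82  83]
 [ 78  97 126 130 131 133 135 136 138 141 141 144 127  87  80  92]
 [ 79  98 126 127 129 132 132 134 136 138 138 140 122  91 119 135]
 [ 98  97 122 124 127 128 129 131 133 136 138 135 121 107 134 135]
 [104 100 122 123 125 126 128 130 132 132 135 125 119 107 129 129]
 [112  99 117 118 119 123 125 126 128 131 131 133 116 121 138 143]
 [153 149 124 123 117 116 119 118 115 120 126 132 143 161 151 149]
 [146 144 143 142 142 141 145 152 159 163 160 159 158 156 152 147]]
```

{"name": "apply_moves", "arguments": {"targets": [{"hand": 1, "translation": [0.05, -0.021, -0.0125], "angular": [0, 0, 0]}, {"hand": 1, "translation": [0.05, -0.021, -0.0125], "angular": [0, 0, 0]}, {"hand": 1, "translation": [0.05, -0.021, -0.0125], "angular": [0, 0, 0]}, {"hand": 1, "translation": [0.05, -0.021, -0.0125], "angular": [0, 0, 0]}, {"hand": 1, "translation": [0.05, -0.021, -0.0125], "angular": [0, 0, 0]}, {"hand": 1, "translation": [0.05, -0.021, -0.0125], "angular": [0, 0, 0]}, {"hand": 1, "translation": [0.05, -0.021, -0.0125], "angular": [0, 0, 0]}, {"hand": 1, "translation": [0.05, -0.021, -0.0125], "angular": [0, 0, 0]}, {"hand": 1, "translation": [0.05, -0.021, -0.0125], "angular": [0, 0, 0]}]}}

```text
t: 19.8
eef_pos: [0.4583, 0.2891, 0.2791]
orientation: [2.301, 2.137, 0.003]
wrist_force: [0.1, 0.5, 0.1]
grip_width: 0.0852
grasp_force: 0.0
```

{"name": "apply_moves", "arguments": {"targets": [{"hand": 1, "translation": [0, 0, 0], "angular": [0, 0, -0.0583]}, {"hand": 1, "translation": [0, 0, 0], "angular": [0, 0, -0.0583]}, {"hand": 1, "translation": [0, 0, 0], "angular": [0, 0, -0.0583]}, {"hand": 1, "translation": [0, 0, 0], "angular": [0, 0, -0.0583]}, {"hand": 1, "translation": [0, 0, 0], "angular": [0, 0, -0.0583]}, {"hand": 1, "translation": [0, 0, 0], "angular": [0, 0, -0.0583]}, {"hand": 1, "translation": [0, 0, 0], "angular": [0, 0, -0.0583]}, {"hand": 1, "translation": [0, 0, 0], "angular": [0, 0, -0.0583]}, {"hand": 1, "translation": [0, 0, 0], "angular": [0, 0, -0.0583]}, {"hand": 1, "translation": [0, 0, 0], "angular": [0, 0, -0.0583]}]}}

```text
t: 20.8
eef_pos: [0.459, 0.2875, 0.2784]
orientation: [0.652, 3.072, 0.0]
wrist_force: [0.2, -0.0, 0.3]
grip_width: 0.0855
grasp_force: 0.0
```

{"name": "apply_moves", "arguments": {"targets": [{"hand": 1, "translation": [0, 0, 0], "angular": [0, 0, 0]}, {"hand": 1, "translation": [0, 0, 0], "angular": [0, 0, 0]}]}}

```text
t: 21.0
eef_pos: [0.4587, 0.2883, 0.2785]
orientation: [0.663, 3.069, 0.0]
wrist_force: [-0.1, 0.2, 0.4]
grip_width: 0.0857
grasp_force: 0.0
```

```bash
python3 - <<'E'
from h import *
np.set_printoptions(precision=4,suppress=True)
o,p,R0=now();print(p,R0,o['joint_pos'],o['t'])
w=imaging.snapshot("wrist");W=cam("wrist",o);np.savez("w3.npz",w=w,p=p,o=o['orientation'])
g=np.load("w1.npz");W1=cam("wrist",dict(orientation=g['o'],eef_pos=g['p']));A=onz(W1,(261.8,179.8),.154);print("w1 est",A,proj(W,A))
u,v=proj(W,A).astype(int);c=w[v-22:v+22,u-22:u+22].astype(int).mean(2);m=((c>112)&(c<160)).astype(np.uint8);m=cv2.morphologyEx(m,cv2.MORPH_OPEN,np.ones((3,3)))
cv2.imwrite("pics/w3.png",cv2.resize(w[v-50:v+50,u-50:u+50,::-1],None,fx=5,fy=5,interpolation=cv2.INTER_CUBIC));print(u,v)
E
```

```text
[0.4587 0.2883 0.2785] [[-0.9109  0.4126  0.0022]
 [ 0.4126  0.9109 -0.0002]
 [-0.0021  0.0007 -1.    ]] [-0.2228  0.2393 -0.4592  1.7406  0.1152  1.1864  0.4317] 21.0
w1 est [0.4555 0.2937 0.154 ] [258.0163 172.4018]
258 172
```

View pics/w3.png

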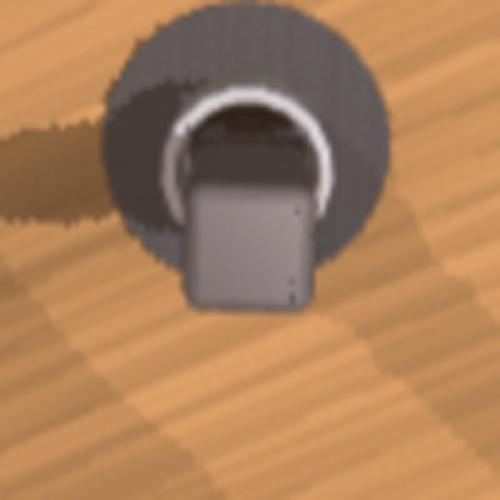

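The reader's top centre is at (258.2,171.3), and its sides are square to the tool. The stand rim centre is at about (257.5,156) and the foot centre at about (257.2,150.8).

```bash
python3 - <<'E'
from h import *
np.set_printoptions(precision=4,suppress=True)
o,p,R0=now();W=cam("wrist",o);g=np.load("w1.npz");W1=cam("wrist",dict(orientation=g['o'],eef_pos=g['p']))
S=cam("scene");D=cam("side")
print("top tri",tri([(W,(258.2,171.3)),(S,(360+254/6,150+83/6)),(D,(170+(550-396)/6,100+84/6))]))
print(onz(W,(258.2,171.3),.154),"rim",onz(W,(257.5,156.2),.055),"foot",onz(W,(257.2,150.8),.005))
y=R0[:,1].copy();y[2]=0;Rg=tool([0,0,-1],y)
plan(p,R0,[((.4555,.2930,.20),Rg),((.4555,.2930,.113),Rg)])
E
```

```text
top tri (array([0.4552, 0.2933, 0.1516]), np.float64(0.0012982316367496475))
[0.4543 0.2947 0.154 ] rim [0.4545 0.2948 0.055 ] foot [0.4542 0.2949 0.005 ]
-- 2 rows, turn each [0.0002, 0.0005, -0.0], total deg [0.0, 0.1, -0.0]
[[0.0029, 0.0017, 0.0491]]
-- 2 rows, turn each [0.0, 0.0, 0.0], total deg [0.0, 0.0, 0.0]
[[0.0, 0.0, 0.0544]]
```

{"name": "apply_moves", "arguments": {"targets": [{"hand": 1, "translation": [0.0035, 0.0022, 0.05], "angular": [0.0002, 0.0005, 0]}, {"hand": 1, "translation": [0.0035, 0.0022, 0.05], "angular": [0.0002, 0.0005, 0]}, {"hand": 1, "translation": [0, 0, 0.0356], "angular": [0, 0, 0]}, {"hand": 1, "translation": [0, 0, 0.0356], "angular": [0, 0, 0]}, {"hand": 1, "translation": [0, 0, 0.0356], "angular": [0, 0, 0]}, {"hand": 1, "translation": [0, 0, 0], "angular": [0, 0, 0]}, {"hand": 1, "translation": [0, 0, 0], "angular": [0, 0, 0]}]}}

```text
t: 21.75
eef_pos: [0.4543, 0.2952, 0.1135]
orientation: [-0.655, -3.072, 0.001]
wrist_force: [1.0, -0.1, 0.6]
grip_width: 0.0854
grasp_force: 0.0
```

{"name": "apply_moves", "arguments": {"targets": [{"hand": 0, "translation": [0, 0, 0], "angular": [0, 0, 0]}, {"hand": -0.3, "translation": [0, 0, 0], "angular": [0, 0, 0]}, {"hand": -0.6, "translation": [0, 0, 0], "angular": [0, 0, 0]}, {"hand": -0.8, "translation": [0, 0, 0], "angular": [0, 0, 0]}, {"hand": -0.8, "translation": [0, 0, 0], "angular": [0, 0, 0]}, {"hand": -0.8, "translation": [0, 0, 0], "angular": [0, 0, 0]}, {"hand": -0.8, "translation": [0, 0, 0], "angular": [0, 0, 0]}, {"hand": -0.8, "translation": [0, 0, 0], "angular": [0, 0, 0]}], "grip_force": 50}}

```text
t: 22.55
eef_pos: [0.4549, 0.2953, 0.1144]
orientation: [0.653, 3.071, 0.001]
wrist_force: [-0.7, -1.2, 5.4]
grip_width: 0.0271
grasp_force: 48.9
```

{"name": "apply_moves", "arguments": {"targets": [{"hand": -0.8, "translation": [0, 0, -0.02], "angular": [0, 0, 0]}, {"hand": -0.8, "translation": [0, 0, -0.05], "angular": [0, 0, 0]}, {"hand": -0.8, "translation": [0, 0, -0.05], "angular": [0, 0, 0]}, {"hand": -0.8, "translation": [0, 0, -0.05], "angular": [0, 0, 0]}, {"hand": -0.8, "translation": [0, 0, 0], "angular": [0, 0, 0]}]}}

```text
t: 23.05
eef_pos: [0.4571, 0.2978, 0.2554]
orientation: [0.651, 3.065, 0.011]
wrist_force: [1.0, 0.9, -0.6]
grip_width: 0.0269
grasp_force: 49.7
```

{"name": "apply_moves", "arguments": {"targets": [{"hand": -0.8, "translation": [-0.0194, -0.0175, 0], "angular": [0, 0, 0]}, {"hand": -0.8, "translation": [-0.0388, -0.0351, 0], "angular": [0, 0, 0]}, {"hand": -0.8, "translation": [-0.0388, -0.0351, 0], "angular": [0, 0, 0]}, {"hand": -0.8, "translation": [-0.0388, -0.0351, 0], "angular": [0, 0, 0]}, {"hand": -0.8, "translation": [-0.0388, -0.0351, 0], "angular": [0, 0, 0]}, {"hand": -0.8, "translation": [-0.0388, -0.0351, 0], "angular": [0, 0, 0]}, {"hand": -0.8, "translation": [-0.0388, -0.0351, 0], "angular": [0, 0, 0]}, {"hand": -0.8, "translation": [-0.0388, -0.0351, 0], "angular": [0, 0, 0]}, {"hand": -0.8, "translation": [-0.0194, -0.0175, 0], "angular": [0, 0, 0]}, {"hand": -0.8, "translation": [0, 0, 0], "angular": [0, 0, 0]}]}}

```text
t: 24.05
eef_pos: [0.59, -0.0162, 0.2478]
orientation: [-0.664, -3.07, 0.004]
wrist_force: [-1.0, 0.1, -2.0]
grip_width: 0.0269
grasp_force: 49.8
```

```bash
python3 - <<'E'
from h import *
np.set_printoptions(precision=4,suppress=True)
o,p,R0=now();print(p,R0,o['t'],o['grip_width'])
a=imaging.snapshot("scene");b=imaging.snapshot("side");np.savez("hold.npz",a=a,b=b)
for n,im,KP in(("scene",a,cam("scene")),("side",b,cam("side"))):
    u,v=proj(KP,(p[0],p[1],.155));print(n,u,v)
    # barrel (black): edges along row in image against brighter background, at nose heights
    for z in(.145,.155,.165,.175):
        u,v=proj(KP,(p[0],p[1],z));row=im[int(round(v)),int(u)-18:int(u)+19].astype(int).max(1)
        d=np.where(row<80)[0];print(z,round(u,1),round(v,1),"dark",(d.min()+int(u)-18,d.max()+int(u)-18) if len(d) else None,row.tolist() if z==.155 else "")
    col=im[int(v):int(v)+45,int(round(u))].astype(int).max(1);print("col from",int(v),col.tolist())
E
```

```text
[ 0.59   -0.0162  0.2478] [[-0.9107  0.4132 -0.0011]
 [ 0.4132  0.9107 -0.0022]
 [ 0.0001 -0.0025 -1.    ]] 24.05 0.026892855313533387
scene 267.3971169657188 175.70179034249975
0.145 267.4 179.2 dark (np.int64(260), np.int64(271)) 
0.155 267.4 175.7 dark (np.int64(260), np.int64(271)) [186, 186, 186, 188, 189, 192, 192, 193, 194, 182, 128, 21, 21, 21, 20, 20, 22, 22, 22, 24, 22, 21, 23, 92, 166, 193, 193, 192, 191, 191, 191, 192, 191, 191, 189, 189, 189]
0.165 267.4 172.1 dark (np.int64(260), np.int64(271)) 
0.175 267.3 168.5 dark (np.int64(260), np.int64(271)) 
col from 168 [20, 22, 22, 22, 22, 22, 22, 22, 22, 24, 24, 24, 22, 22, 22, 69, 165, 195, 192, 190, 185, 186, 191, 189, 188, 187, 184, 181, 191, 193, 187, 180, 173, 165, 162, 176, 135, 61, 84, 130, 148, 146, 163, 163, 158]
side 250.24509274035265 154.1344237942272
0.145 250.4 157.9 dark (np.int64(245), np.int64(256)) 
0.155 250.2 154.1 dark (np.int64(244), np.int64(255)) [214, 209, 211, 215, 216, 215, 214, 212, 213, 216, 216, 146, 79, 66, 68, 66, 67, 67, 67, 67, 66, 68, 66, 66, 85, 203, 211, 209, 205, 203, 206, 213, 218, 219, 219, 219, 220]
0.165 250.1 150.3 dark (np.int64(244), np.int64(255)) 
0.175 250.0 146.5 dark (np.int64(244), np.int64(255)) 
col from 146 [65, 65, 64, 65, 65, 66, 66, 66, 67, 66, 68, 67, 67, 68, 66, 67, 104, 199, 222, 223, 223, 223, 224, 214, 206, 204, 205, 205, 204, 201, 202, 201, 198, 197, 197, 196, 194, 194, 183, 185, 143, 212, 231, 188, 121]
```

```bash
python3 - <<'E'
from h import *
np.set_printoptions(precision=4,suppress=True)
f=np.load("f4.npz");L=[.5883,-.0117,.06];P=[]
for n,k in(("scene","a"),("side","b")):
    im=f[k].astype(int);KP=cam(n);u,v=np.round(proj(KP,L)).astype(int)
    sub=im[v-14:v+15,u-16:u+17];brown=((sub[:,:,0]-sub[:,:,2]>35)).astype(np.uint8)
    m=(1-brown);nl,lab,st,ce=cv2.connectedComponentsWithStats(m,connectivity=4);l=lab[14,16]
    if l==0: l=lab[13,16]
    print(n,(u,v),"bbox",st[l][:2]+[u-16,v-14],st[l][2:],"c",ce[l]+[u-16,v-14]);
    mm=(lab==l).astype(np.uint8);cs,_=cv2.findContours(mm,cv2.RETR_EXTERNAL,cv2.CHAIN_APPROX_NONE)
    h=cv2.convexHull(max(cs,key=len));M=cv2.moments(h);P.append((KP,(M['m10']/M['m00']+u-16,M['m01']/M['m00']+v-14)));print(P[-1][1])
print("label fixed cams",tri(P))
# nose axis at z ~.14-.16 with centre columns
S,D=cam("scene"),cam("side")
print("axis",tri([(S,(265.7,175.7)),(D,(249.7,154.1))]))
o,p,R0=now();print(p)
E
```

```text
scene (np.int64(270), np.int64(208)) bbox [262 204] [14  8 83] c [268.7831 207.5422]
(np.float64(268.77927927927925), np.float64(207.52927927927928))
side (np.int64(250), np.int64(188)) bbox [245 186] [12  6 60] c [250.65   188.0833]
(np.float64(250.7037037037037), np.float64(188.25925925925927))
label fixed cams (array([ 0.5883, -0.0143,  0.0603]), np.float64(0.00038113143280503155))
axis (array([ 0.5893, -0.0198,  0.1555]), np.float64(0.0014687795208475503))
[ 0.589  -0.0108  0.2482]
```

The TCP settled at (0.589, −0.011). After removing the fixed cameras' common bias, the reader's axis is within about 1 mm of the label centre and about 79 mm above it. Holding.

{"name": "apply_moves", "arguments": {"targets": [{"hand": -0.8, "translation": [0, 0, 0], "angular": [0, 0, 0]}, {"hand": -0.8, "translation": [0, 0, 0], "angular": [0, 0, 0]}, {"hand": -0.8, "translation": [0, 0, 0], "angular": [0, 0, 0]}, {"hand": -0.8, "translation": [0, 0, 0], "angular": [0, 0, 0]}, {"hand": -0.8, "translation": [0, 0, 0], "angular": [0, 0, 0]}, {"hand": -0.8, "translation": [0, 0, 0], "angular": [0, 0, 0]}, {"hand": -0.8, "translation": [0, 0, 0], "angular": [0, 0, 0]}, {"hand": -0.8, "translation": [0, 0, 0], "angular": [0, 0, 0]}, {"hand": -0.8, "translation": [0, 0, 0], "angular": [0, 0, 0]}, {"hand": -0.8, "translation": [0, 0, 0], "angular": [0, 0, 0]}]}}

```text
t: 25.15
eef_pos: [0.5898, -0.0109, 0.2494]
orientation: [0.653, 3.072, 0.0]
wrist_force: [0.4, 0.4, -1.7]
grip_width: 0.0265
grasp_force: 49.8
```

```bash
python3 - <<'E'
from h import *
np.set_printoptions(precision=4,suppress=True)
a=imaging.snapshot("scene");b=imaging.snapshot("side");o,p,R0=now();print(p,R0,o['t'],o['joint_vel'])
P=[]
for im,KP in((a,cam("scene")),(b,cam("side"))):
    u,v=proj(KP,(p[0],p[1],.155));i=int(u);row=im[int(round(v)),i-18:i+19].astype(float).max(1)
    lo,hi=row[15:21].mean(),np.median(np.r_[row[:6],row[-6:]]);c=np.clip((hi-row)/(hi-lo),0,1);c[:7]=0;c[-7:]=0
    uc=(c*np.arange(37)).sum()/c.sum()+i-18;P.append((KP,(uc,v)));print(u,uc,c.sum())
    us=[]
print("axis fixed",tri(P),"label fixed [.5883 -.0143]")
E
```

```text
[ 0.5898 -0.0108  0.2494] [[-0.9136  0.4067  0.0007]
 [ 0.4067  0.9136 -0.0001]
 [-0.0006  0.0002 -1.    ]] 25.25 [ 0.0002  0.0002  0.0004 -0.0003  0.0006 -0.002  -0.0002]
269.63060506209285 267.9658399269629 13.13086913086913
249.9623145011146 250.08490014205734 13.37094972067039
axis fixed (array([ 0.5904, -0.0143,  0.1558]), np.float64(0.0009141401546076535)) label fixed [.5883 -.0143]
```

{"name": "apply_moves", "arguments": {"targets": [{"hand": -0.8, "translation": [0, 0, 0], "angular": [0, 0, 0]}, {"hand": -0.8, "translation": [0, 0, 0], "angular": [0, 0, 0]}, {"hand": -0.8, "translation": [0, 0, 0], "angular": [0, 0, 0]}, {"hand": -0.8, "translation": [0, 0, 0], "angular": [0, 0, 0]}, {"hand": -0.8, "translation": [0, 0, 0], "angular": [0, 0, 0]}, {"hand": -0.8, "translation": [0, 0, 0], "angular": [0, 0, 0]}]}}

```text
t: 25.85
eef_pos: [0.5898, -0.0108, 0.2494]
orientation: [0.653, 3.072, 0.0]
wrist_force: [0.3, -0.5, -0.9]
grip_width: 0.0269
grasp_force: 49.8
```

{"name": "apply_moves", "arguments": {"targets": [{"hand": -0.8, "translation": [0.002, -0.0009, 0], "angular": [0, 0, 0]}, {"hand": -0.8, "translation": [0, 0, 0], "angular": [0, 0, 0]}, {"hand": -0.8, "translation": [0, 0, 0], "angular": [0, 0, 0]}, {"hand": -0.8, "translation": [0, 0, 0], "angular": [0, 0, 0]}, {"hand": -0.8, "translation": [0, 0, 0], "angular": [0, 0, 0]}, {"hand": -0.8, "translation": [0, 0, 0], "angular": [0, 0, 0]}, {"hand": -0.8, "translation": [0, 0, 0], "angular": [0, 0, 0]}, {"hand": -0.8, "translation": [0, 0, 0], "angular": [0, 0, 0]}, {"hand": -0.8, "translation": [0, 0, 0], "angular": [0, 0, 0]}, {"hand": -0.8, "translation": [0, 0, 0], "angular": [0, 0, 0]}]}}

```text
t: 26.85
eef_pos: [0.588, -0.0108, 0.2494]
orientation: [0.653, 3.072, 0.0]
wrist_force: [-0.0, 0.0, -1.5]
grip_width: 0.0268
grasp_force: 49.8
```

{"name": "apply_moves", "arguments": {"targets": [{"hand": -0.8, "translation": [0, 0, 0], "angular": [0, 0, 0]}, {"hand": -0.8, "translation": [0, 0, 0], "angular": [0, 0, 0]}, {"hand": -0.8, "translation": [0, 0, 0], "angular": [0, 0, 0]}, {"hand": -0.8, "translation": [0, 0, 0], "angular": [0, 0, 0]}, {"hand": -0.8, "translation": [0, 0, 0], "angular": [0, 0, 0]}, {"hand": -0.8, "translation": [0, 0, 0], "angular": [0, 0, 0]}, {"hand": -0.8, "translation": [0, 0, 0], "angular": [0, 0, 0]}, {"hand": -0.8, "translation": [0, 0, 0], "angular": [0, 0, 0]}, {"hand": -0.8, "translation": [0, 0, 0], "angular": [0, 0, 0]}, {"hand": -0.8, "translation": [0, 0, 0], "angular": [0, 0, 0]}]}}

```text
t: 27.85
eef_pos: [0.588, -0.0108, 0.2494]
orientation: [0.653, 3.072, 0.0]
wrist_force: [-0.9, -0.2, -2.0]
grip_width: 0.0268
grasp_force: 49.8
```

```bash
python3 - <<'E'
from h import *
o,p,R0=now();print(p,o['t'])
y=np.array([.4100,.9121,0]);Rg=tool([0,0,-1],y)
plan(p,R0,[((.4549,.2953,p[2]),Rg)],vmax=.042)
E
```

```text
[ 0.58802114 -0.01079867  0.24940677] 27.85
-- 8 rows, turn each [0.0, 0.0, 0.0002], total deg [0.0, 0.0, 0.2]
[[0.0384, 0.0352, -0.0]]
```

{"name": "apply_moves", "arguments": {"targets": [{"hand": -0.8, "translation": [0.0192, 0.0176, 0], "angular": [0, 0, 0]}, {"hand": -0.8, "translation": [0.0384, 0.0352, 0], "angular": [0, 0, 0]}, {"hand": -0.8, "translation": [0.0384, 0.0352, 0], "angular": [0, 0, 0]}, {"hand": -0.8, "translation": [0.0384, 0.0352, 0], "angular": [0, 0, 0]}, {"hand": -0.8, "translation": [0.0384, 0.0352, 0], "angular": [0, 0, 0]}, {"hand": -0.8, "translation": [0.0384, 0.0352, 0], "angular": [0, 0, 0]}, {"hand": -0.8, "translation": [0.0384, 0.0352, 0], "angular": [0, 0, 0]}, {"hand": -0.8, "translation": [0.0384, 0.0352, 0], "angular": [0, 0, 0]}, {"hand": -0.8, "translation": [0.0192, 0.0176, 0], "angular": [0, 0, 0]}, {"hand": -0.8, "translation": [0, 0, 0], "angular": [0, 0, 0]}]}}

```text
t: 28.85
eef_pos: [0.4526, 0.2994, 0.2497]
orientation: [-0.642, -3.075, -0.004]
wrist_force: [0.5, -0.1, -1.4]
grip_width: 0.0266
grasp_force: 49.8
```

{"name": "apply_moves", "arguments": {"targets": [{"hand": -0.8, "translation": [0, 0, 0.02], "angular": [0, 0, 0]}, {"hand": -0.8, "translation": [0, 0, 0.04], "angular": [0, 0, 0]}, {"hand": -0.8, "translation": [0, 0, 0.02], "angular": [0, 0, 0]}, {"hand": -0.8, "translation": [0, 0, 0], "angular": [0, 0, 0]}, {"hand": -0.8, "translation": [0, 0, 0], "angular": [0, 0, 0]}, {"hand": -0.8, "translation": [0, 0, 0], "angular": [0, 0, 0]}]}}

```text
t: 29.45
eef_pos: [0.4563, 0.2951, 0.1866]
orientation: [0.654, 3.07, 0.002]
wrist_force: [-0.0, 0.7, -1.2]
grip_width: 0.0272
grasp_force: 49.7
```

```bash
python3 - <<'E'
from h import *
np.set_printoptions(precision=4,suppress=True)
o,p,R0=now();print(p,R0,o['t'])
y=np.array([.4100,.9121,0]);Rg=tool([0,0,-1],y)
plan(p,R0,[((.4549,.2951,p[2]),Rg)])
E
```

```text
[0.4563 0.2951 0.1866] [[-0.9133  0.4073  0.0027]
 [ 0.4073  0.9133  0.001 ]
 [-0.002   0.002  -1.    ]] 29.45
-- 1 rows, turn each [0.001, 0.001, 0.0014], total deg [0.1, 0.1, 0.2]
[[0.0016, -0.0008, -0.0]]
```

{"name": "apply_moves", "arguments": {"targets": [{"hand": -0.8, "translation": [0.0015, -0.0008, 0], "angular": [0.001, 0.001, 0.001]}, {"hand": -0.8, "translation": [0, 0, 0], "angular": [0, 0, 0]}, {"hand": -0.8, "translation": [0, 0, 0], "angular": [0, 0, 0]}, {"hand": -0.8, "translation": [0, 0, 0.015], "angular": [0, 0, 0]}, {"hand": -0.8, "translation": [0, 0, 0.015], "angular": [0, 0, 0]}, {"hand": -0.8, "translation": [0, 0, 0.01], "angular": [0, 0, 0]}, {"hand": -0.8, "translation": [0, 0, 0], "angular": [0, 0, 0]}, {"hand": -0.8, "translation": [0, 0, 0], "angular": [0, 0, 0]}]}}

```text
t: 30.25
eef_pos: [0.4534, 0.2947, 0.1527]
orientation: [-0.655, -3.07, 0.003]
wrist_force: [0.7, 0.6, -1.8]
grip_width: 0.0272
grasp_force: 49.7
```

{"name": "apply_moves", "arguments": {"targets": [{"hand": -0.8, "translation": [-0.001, 0.0006, 0.015], "angular": [0, 0, 0]}, {"hand": -0.8, "translation": [0, 0, 0.015], "angular": [0, 0, 0]}, {"hand": -0.8, "translation": [0, 0, 0.01], "angular": [0, 0, 0]}, {"hand": -0.8, "translation": [0, 0, 0.003], "angular": [0, 0, 0]}, {"hand": -0.8, "translation": [0, 0, 0], "angular": [0, 0, 0]}, {"hand": -0.8, "translation": [0, 0, 0], "angular": [0, 0, 0]}]}}

```text
t: 30.85
eef_pos: [0.4547, 0.2951, 0.1191]
orientation: [-0.656, -3.071, 0.002]
wrist_force: [0.7, -0.3, -1.3]
grip_width: 0.027
grasp_force: 49.7
```

{"name": "apply_moves", "arguments": {"targets": [{"hand": -0.8, "translation": [0, 0, 0.002], "angular": [0, 0, 0]}, {"hand": -0.8, "translation": [0, 0, 0], "angular": [0, 0, 0]}, {"hand": -0.8, "translation": [0, 0, 0], "angular": [0, 0, 0]}]}}

```text
t: 31.15
eef_pos: [0.4547, 0.2949, 0.1175]
orientation: [-0.656, -3.071, 0.002]
wrist_force: [0.0, 0.5, -1.7]
grip_width: 0.0269
grasp_force: 49.7
```

{"name": "apply_moves", "arguments": {"targets": [{"hand": -0.8, "translation": [0, 0, 0.002], "angular": [0, 0, 0]}, {"hand": -0.8, "translation": [0, 0, 0], "angular": [0, 0, 0]}, {"hand": -0.8, "translation": [0, 0, 0], "angular": [0, 0, 0]}]}}

```text
t: 31.45
eef_pos: [0.4545, 0.2948, 0.1157]
orientation: [-0.656, -3.07, 0.003]
wrist_force: [-0.6, 0.3, -1.3]
grip_width: 0.0268
grasp_force: 49.7
```

{"name": "apply_moves", "arguments": {"targets": [{"hand": -0.8, "translation": [0, 0, 0.0012], "angular": [0, 0, 0]}, {"hand": -0.8, "translation": [0, 0, 0], "angular": [0, 0, 0]}, {"hand": -0.8, "translation": [0, 0, 0], "angular": [0, 0, 0]}]}}

```text
t: 31.75
eef_pos: [0.4545, 0.2949, 0.1147]
orientation: [-0.656, -3.07, 0.003]
wrist_force: [-0.0, -0.2, -2.2]
grip_width: 0.0267
grasp_force: 49.7
```

{"name": "apply_moves", "arguments": {"targets": [{"hand": -0.8, "translation": [0, 0, 0.001], "angular": [0, 0, 0]}, {"hand": -0.8, "translation": [0, 0, 0], "angular": [0, 0, 0]}, {"hand": -0.8, "translation": [0, 0, 0], "angular": [0, 0, 0]}]}}

```text
t: 32.05
eef_pos: [0.4549, 0.295, 0.1144]
orientation: [-0.656, -3.071, 0.002]
wrist_force: [-0.6, -0.2, 4.2]
grip_width: 0.0268
grasp_force: 50.4
```

{"name": "apply_moves", "arguments": {"targets": [{"hand": -0.8, "translation": [0, 0, 0.0008], "angular": [0, 0, 0]}, {"hand": -0.8, "translation": [0, 0, 0], "angular": [0, 0, 0]}, {"hand": -0.8, "translation": [0, 0, 0], "angular": [0, 0, 0]}]}}

```text
t: 32.35
eef_pos: [0.4552, 0.2951, 0.1144]
orientation: [-0.656, -3.072, 0.002]
wrist_force: [-2.1, -0.9, 8.7]
grip_width: 0.027
grasp_force: 51.2
```

The reader is seated: the height at contact is the same as at pickup. Releasing and rising.

{"name": "apply_moves", "arguments": {"targets": [{"hand": -0.8, "translation": [0, 0, -0.001], "angular": [0, 0, 0]}, {"hand": -0.2, "translation": [0, 0, 0], "angular": [0, 0, 0]}, {"hand": 0.4, "translation": [0, 0, 0], "angular": [0, 0, 0]}, {"hand": 1, "translation": [0, 0, 0], "angular": [0, 0, 0]}, {"hand": 1, "translation": [0, 0, 0], "angular": [0, 0, 0]}, {"hand": 1, "translation": [0, 0, 0], "angular": [0, 0, 0]}, {"hand": 1, "translation": [0, 0, 0], "angular": [0, 0, 0]}, {"hand": 1, "translation": [0, 0, 0], "angular": [0, 0, 0]}, {"hand": 1, "translation": [0, 0, 0], "angular": [0, 0, 0]}]}}

```text
t: 33.25
eef_pos: [0.4546, 0.2948, 0.1141]
orientation: [-0.656, -3.071, 0.002]
wrist_force: [-0.1, -0.6, 0.8]
grip_width: 0.0856
grasp_force: 0.0
```

{"name": "apply_moves", "arguments": {"targets": [{"hand": 1, "translation": [0, 0, -0.015], "angular": [0, 0, 0]}, {"hand": 1, "translation": [0, 0, -0.04], "angular": [0, 0, 0]}, {"hand": 1, "translation": [0, 0, -0.05], "angular": [0, 0, 0]}, {"hand": 1, "translation": [0, 0, -0.05], "angular": [0, 0, 0]}, {"hand": 1, "translation": [0, 0, -0.05], "angular": [0, 0, 0]}, {"hand": 1, "translation": [0, 0, 0], "angular": [0, 0, 0]}, {"hand": 1, "translation": [0, 0, 0], "angular": [0, 0, 0]}]}}

```text
t: 33.95
eef_pos: [0.4554, 0.2955, 0.28]
orientation: [0.656, 3.071, 0.001]
wrist_force: [0.2, 0.0, -1.0]
grip_width: 0.0857
grasp_force: 0.0
```

```bash
python3 - <<'E'
from h import *
np.set_printoptions(precision=4,suppress=True)
o,p,R0=now();w=imaging.snapshot("wrist");a=imaging.snapshot("scene");print(p,o['t'],o['wrist_force'])
W=cam("wrist",o);u,v=proj(W,(.4545,.2945,.154));print("expect top",u,v)
i,j=int(u),int(v);g=w.astype(int).mean(2)
print("row",g[j,i-20:i+21].astype(int).tolist());print("col",g[j-25:j+26,i].astype(int).tolist())
s0=cv2.imread("pics/scene0.png")[:,:,::-1].astype(int)
d=np.abs(a.astype(int)-s0).max(2)
f=np.load("f4.npz")['a'].astype(int)
print("reader region diff vs start",(d[155:222,375:415]>40).sum(),"dish/tin/pad diff",[(d[y:y+30,x:x+40]>40).sum() for x,y in((318,262),(233,252),(137,240))])
print("box region diff vs after placing",(np.abs(a.astype(int)-f).max(2)[195:235,250:285]>40).sum())
E
```

```text
[0.4554 0.2955 0.28  ] 33.95 [ 0.2105  0.0015 -0.954 ]
expect top 253.30563948926002 176.57099824568866
row [135, 133, 111, 93, 90, 88, 78, 93, 107, 121, 126, 128, 129, 129, 129, 130, 130, 132, 132, 133, 134, 134, 135, 137, 138, 138, 139, 141, 139, 130, 114, 95, 77, 81, 82, 81, 82, 83, 97, 117, 131]
col [39, 39, 49, 52, 53, 61, 61, 61, 62, 62, 61, 60, 63, 75, 96, 112, 124, 134, 138, 138, 138, 138, 137, 135, 135, 134, 132, 133, 131, 131, 131, 129, 128, 128, 129, 127, 119, 107, 117, 140, 139, 141, 143, 152, 159, 162, 160, 160, 159, 154, 148]
reader region diff vs start 431 dish/tin/pad diff [np.int64(0), np.int64(0), np.int64(0)]
box region diff vs after placing 0
```

```bash
python3 - <<'E'
from plant import order
print(order.close_job())
E
```

```text
the job is handed in; nothing more can be done
None
```

The job is handed in after about 34 s of the 72 s. The box is label up near the tile's middle. The reader was held still, straight down over the label from about 8 cm, for over a second, and is back nose down in its stand. The dish, tin and steel block were not moved.

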